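# Open the double-leaf cutter cabinet and draw out its tray

## Robot

A 7-joint arm with a two-finger parallel gripper is mounted at the origin on the work surface. World frame = base frame: x ahead of the robot, y to its left, z up, the work surface at z = 0. Lengths are in m, angles in rad, forces in N, time in s.
With the tool pointing down it reaches from about 0.375 to 0.925 m from the base axis. Payload 3.1 kg.
Tool frame: the origin (TCP) lies midway between the tips of the shut fingers; the grasp point (between the pads) lies 19 mm behind it; z points along the fingers, y is the line along which they close (so a half turn about z gives the same grasp; the last joint's range is limited). The gripper opens to 85 mm and grips with 20 to 120 N. Pads are 22 mm wide; open, the fingers measure 114 mm over their backs; the gripper's body (76 mm by 85 mm) begins 54 mm behind the grasp point. The pads swing forward as they close: fully open they stand 13 mm farther back than shut.
Start: joints at [1.133, 0.383, 0.044, 1.598, -0.018, 1.161, -0.05], TCP at [0.217, -0.613, 0.231] pointing down, gripper open.
Joint ranges: [-2.61, 2.61], [-0.41, 2.15], [-1.48, 1.57], [0, 2.5], [-1.57, 4.71], [0.05, 1.97], [-2.85, 2.85]. Speed limits (rad/s): [2.79, 2.79, 3.14, 3.14, 3.14, 3.14, 3.14].

## Interface

Orientations are given as a rotation vector (axis times angle).
In Python, from plant import sense, snapshot, close_job gives the robot as it stands. The module is installed in compiled form; this text tells all that it offers.
- The arm moves only by the tool play_rows, never from a script. Its argument "rows" is a list of rows, each a list of 7 numbers: the turn, a rotation vector about the tool's x, y, z normalised to -1 to 1, where 1 is 180 degrees, then the shift along the tool's x, y, z normalised to -1 to 1, where 1 is 0.02 m, then the finger opening in mm, from 0 to 85.4. A call has 1 to 5 rows; each row shifts and turns the commanded pose from where the row before left it, along the tool's axes as they then stand; what a row does not reach is not made up. A row lasts 1/12 s, in which the tool goes at most 41.7 mm and 7.16 degrees, less where a joint would pass 70% of its speed; a pose out of reach is approached as far as the arm can. A call with a number of a shift or a turn outside -1 to 1 is refused whole. A call with a gripper value outside its range is refused whole. The fingers move at their own pace and stop on an object; "force" is the grip in N (left out, the last holds). Time passes only in rows, so rows that do not move let the fingers close. It gives the time, the measured TCP pose, the force, the opening and the grip force at its end, in the units of the state.
- sense(): the state, without advancing time (a new reading comes with each control period).
- snapshot(name): name is "side" or "top"; returns a dict with "pixels" (384x512x3 uint8, red, green, blue), "range_z" (384x512 float32, m along the optical axis (not along the pixel's ray), 0 where there is no reading), "intrinsics" (3x3 intrinsics, pixels), "k1" (the pictures are not rectified: a ray, as slopes to the right and down, at radius r is drawn at 1 + k1 r^2 times it, then the intrinsics apply), "rvec" (rotation vector, rad) and "tvec" (3), from world to camera coordinates, as OpenCV has them. Camera axes: x right, y down, z forward; pixel columns grow to the right and rows downward; lengths in m; the calibration is good to about 2 mm. A picture is of the moment at which its call begins.
- close_job(): hands the job in; it is judged then, once.
The state is a dict: "clock": time; "qpos": joint angles; "qd": joint speeds; "tau": joint torques, N m; "eef_pos": TCP position; "tcp_rot": TCP orientation; "wrist_force": force on the tool from outside, world axes, zero at the start; "torque": the same for the moment, N m; "gripper_width": finger opening in m; "gripper_force": force on a finger pad.
Only numpy, scipy, OpenCV 4.12 (cv2) and the standard library are available. Lean on these libraries where they do the work, as an engineer would, in place of code of your own. Each camera call takes 0.05 s, during which the arm holds its last target. There are 200 camera calls.

## Task

Get the pastry rings ready for use: press the latch's thumb pad down to unlatch the cabinet's right door leaf and swing that leaf wide open, about square to the front; only then push the hook on top aside to the right, clear of the left leaf, and swing the left leaf wide open as well. Finally draw the inner tray out to its stop with both rings still in it, and let go of everything. Do not disturb the other things on the bench or the lid on the roof.

Things in the scene. Friction and masses are not known exactly. Their poses are not given: they have to be found in the camera images.
- cabinet: Low steel cabinet fixed on the bench, 360 wide x 230 deep x 200 mm high. Origin: on the bench, middle of the plane of its closed leaves' fronts; x points into it (away from the robot), y to the left, z up. Two upright leaves without handles (178 wide, 12 thick, tops 200 mm up) close its front. Side walls 10 mm thick, as high as the leaves.
- slot (a point): Middle of the open slot behind the closed leaves' top edges, 200 mm up: the roof's front edge is set back 95 mm behind the front plane, so the slot is 83 mm deep, 340 mm wide. Fingertips dipped into it from above can push a leaf open towards the robot. Only the hook crosses over it; below it the tray's rim is 175 mm above the bench.
- latch (a joint): Lever on the right leaf's front; pivot 45 mm right of the join, 165 mm up. At 0 (start 0 to 0.06 rad) its level tongue lies behind the left leaf's keeper plate; the thumb arm slopes up to the right. Pressing the pad straight down raises the value (stop 0.65) and lifts the tongue, clear of the keeper from 0.3 on. Stays where left; takes about 1 N.
- latch_pad (a point): Middle of the top of the latch's thumb pad (34 x 34 mm plate, centre 28 mm out from the leaf's face). At the start about 103 mm right of the join and 208 mm above the bench; it sinks about 43 mm and shifts about 10 mm to the right when the latch is turned fully.
- right_leaf (a joint): Right (latched) leaf: rad, 0 shut, grows as its free edge swings to the robot, 1.57 square to the front, stop 1.7. Stays where left, light friction. On its free edge a strip 32 wide, 4 mm thick, its 16 mm deep head rising to 215 mm above the bench, laps 12 mm over the left leaf's front; it blocks the left leaf, and the hook, while this leaf is shut.
- right_leaf_hinge (a point): On the right leaf's upright hinge axis, level with its top edge (200 mm above the bench); it is at the right end of the front plane, in the plane of the leaf's front face. The leaf turns anticlockwise seen from above as it opens.
- right_leaf_edge (a point): Middle of the leaf's thickness at its free edge, at its top (200 mm above the bench), 179 mm from the hinge axis.
- hook (a joint): Hook holding the left leaf shut: arm 12 wide, level from 201 to 211 mm up, on an upright pivot 115 mm behind the front plane, 28 mm left of the join; runs 125 mm to the robot, end turned down before the left leaf. Rad: 0 straight (start 0 to 0.05), grows as pushed right, stop 0.9; clear of the leaf from 0.4; blocked at 0.1 while the right leaf is shut. Stays where left; under 1.5 N.
- hook_arm (a point): Point in the middle of the hook's arm (half its thickness), 65 mm from its pivot; over the slot.
- left_leaf (a joint): Left (overlapped) leaf: angle in rad, 0 shut, grows as its free edge swings towards the robot, 1.57 square to the front, stop at 1.7. Light friction, stays where it is left. Carries the latch's keeper, 29 mm proud of its front.
- left_leaf_hinge (a point): On the left leaf's upright hinge axis, level with its top edge (200 mm above the bench), at the left end of the front plane, in the plane of the leaf's front face. The leaf turns clockwise seen from above as it opens.
- left_leaf_edge (a point): Middle of the leaf's thickness at its free edge, at its top (200 mm above the bench), 179 mm from the hinge axis.
- tray (a joint): Pull-out tray behind the leaves, open-topped, 240 wide, 170 deep, 50 mm high, walls 4 mm; rim 175 mm, inner floor 129 mm above the bench. Value in m: 0 pushed in (start 0 to 0.01), grows as it slides out to the robot, stop 0.14. Takes about 2 N; can be drawn by fingertips dipped inside behind its front wall. Shut leaves block it.
- tray_front (a point): Top of the tray's front wall (middle of its 4 mm thickness), at the middle of its width; 42 mm behind the front plane when pushed in.
- cutter0_mid (a point): steel pastry ring (open ring, 60 mm across, 34 mm high) standing in the tray, towards its back; its centre, half-way up
- cutter1_mid (a point): steel pastry ring (open ring, 52 mm across, 34 mm high) standing in the tray, towards its back; its centre, half-way up
- pot_lid_mid (a point): Bystander: round steel pot lid, 100 mm across, 18 mm high, lying on the cabinet's roof; 8 mm above its underside.
- sauce_mid (a point): Bystander: white squeeze bottle, 60 mm across, 170 mm tall, on the bench; half-way up.
- jar_mid (a point): Bystander: glass jar with steel cap, 72 mm across, 100 mm tall, on the bench; half-way up.
- bowl_mid (a point): Bystander: steel bowl, 150 mm across, 60 mm high, on the bench; half-way up.
- beaker_mid (a point): Bystander: white open beaker, 70 mm across, 90 mm tall, on the bench; half-way up.
- spatula: Bystander: spatula lying on the bench; its origin is under its middle.

How it is judged:
By the outcome, as a careful person would: the job done as asked, in the order asked, and still so for the second after the job is handed in, with the robot touching nothing.
It also fails if it takes over 64 s, if anything falls off the work surface, if the arm or the gripper's body presses on something with over 40 N, if the wrist force passes 120 N, or if a joint passes its speed limit or range.

## Working session

There is one attempt and no reset: what is moved stays moved. The work goes in short steps, Python scripts to look and compute and a tool call to move; the robot and the scene stay as the last step left them, time stands still between calls to the robot, and variables do not carry over. Pictures are saved under pics/ and viewed, at most 10 in all, crops included, and the job is handed in when it is done.

Besides the shell and the picture viewer there is one more tool, called after "Call:" as name(argument=value, ...), one argument or row to a line, values as JSON. play_rows: Moves the arm, as the interface text tells. Scaled input: -1 to 1 covers 0.02 m each way for a shift and 180 degrees each way for a turn. Its arguments: {"type":"object","properties":{"rows":{"type":"array"},"force":{"type":"number"}},"required":["rows"]}

```bash
mkdir -p pics; cat > h.py <<'E'
import numpy as np, cv2
from plant import sense, snapshot, close_job
def snap(n,save=None):
    s=snapshot(n)
    if save: cv2.imwrite(f'pics/{save}.png',s['pixels'][:,:,::-1])
    return s
def cloud(s):
    K=s['intrinsics'];d=np.array([s['k1'],0,0,0,0.]);R=cv2.Rodrigues(np.array(s['rvec'],float))[0]
    v,u=np.mgrid[:384,:512];p=np.stack([u,v],-1).reshape(-1,1,2).astype(float)
    n=cv2.undistortPoints(p,K,d).reshape(384,512,2);z=s['range_z'][...,None]
    c=np.concatenate([n*z,z],-1);w=(c-np.array(s['tvec']).ravel())@R
    w[s['range_z']==0]=np.nan
    return w
E
python3 - <<'E'
from h import *
for n in('top','side'):
    s=snap(n,n+'0');w=cloud(s);np.save(n+'0.npy',w)
    print(n,cv2.Rodrigues(np.array(s['rvec']))[0].round(2).tolist(),np.array(s['tvec']).ravel(),s['k1'],s['intrinsics'].tolist())
    R=cv2.Rodrigues(np.array(s['rvec']))[0];print('cam',-R.T@np.array(s['tvec']).ravel())
st=sense();print({k:np.round(v,3).tolist() for k,v in st.items()})
E
```

```text
top [[0.02, -1.0, 0.0], [-0.98, -0.02, -0.17], [0.17, 0.0, -0.98]] [-0.03644715  0.57866254  1.86485586] 0.009831033887319159 [[493.1500764670459, 0.0, 248.48907618166652], [0.0, 493.1500764670459, 194.58278477226503], [0.0, 0.0, 1.0]]
cam [ 0.24815128 -0.02481416  1.93692315]
side [[0.84, -0.53, 0.01], [-0.36, -0.59, -0.72], [0.39, 0.61, -0.69]] [-0.50345503  0.30905752  1.46824905] -0.17832492682732823 [[478.2576948022993, 0.0, 253.38520341352677], [0.0, 478.2576948022993, 193.50794745435942], [0.0, 0.0, 1.0]]
cam [-0.04017107 -0.97632329  1.24495699]
{'clock': 0.1, 'qpos': [1.133, 0.384, 0.044, 1.599, -0.018, 1.161, -0.05], 'qd': [-0.001, -0.001, -0.0, -0.004, 0.0, 0.001, -0.001], 'tau': [0.003, -43.473, 1.029, -25.045, 0.011, 0.005, 0.0], 'eef_pos': [0.216, -0.612, 0.23], 'tcp_rot': [-3.094, -0.531, 0.001], 'wrist_force': [0.657, 0.745, -0.407], 'torque': [-0.039, -0.002, 0.016], 'gripper_force': 0.0, 'gripper_width': 0.086}
```

View pics/top0.png

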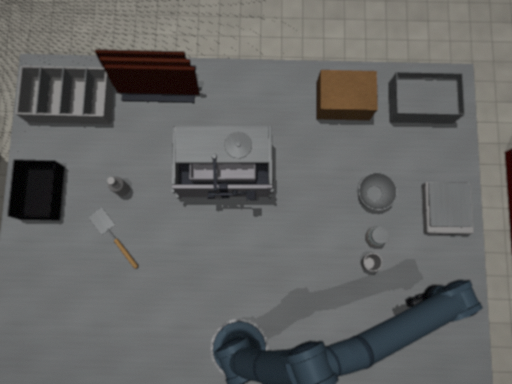

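View pics/side0.png

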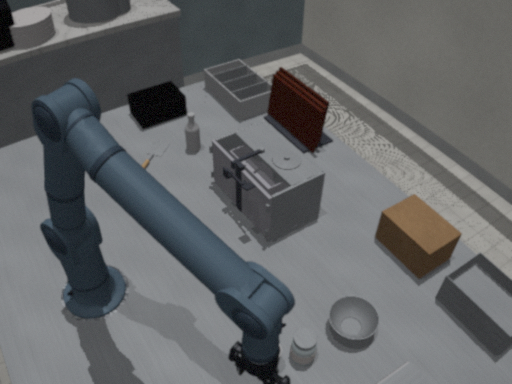

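The top view shows the cabinet at columns 172–272, rows 125–195, almost square to the robot. The bottle is at (118,185), the jar and beaker at (375,250), the bowl at (377,193), and the lid at (238,145). Next I'll fit the cabinet from the depth points.

```bash
python3 - <<'E'
from h import *
w=np.load('top0.npy')
s=np.load('side0.npy')
for nm,c in(('top',w),('side',s)):
    box=(c[...,0]>0.4)&(c[...,0]<0.95)&(abs(c[...,1]-0.1)<0.35)
    m=box&(c[...,2]>0.185)&(c[...,2]<0.206)
    n,l,st,_=cv2.connectedComponentsWithStats(m.astype(np.uint8),connectivity=8)
    k=l>0
    P=c[k];print(nm,P.min(0),P.max(0),len(P))
    r=cv2.minAreaRect(P[:,:2].astype(np.float32));print(r,cv2.boxPoints(r).round(3).tolist())
    for a in(0.206,0.22):
        q=box&(c[...,2]>a)&(c[...,2]<0.26);print(a,c[q].min(0).round(3),c[q].max(0).round(3))
    # front edge fit: for each y bin min x
    for y in np.arange(-0.08,0.31,0.03):
        z=P[abs(P[:,1]-y)<0.006]
        if len(z):print(round(y,2),z[:,0].min().round(3),z[:,0].max().round(3),end=' | ')
    print()
s0=cv2.imread('pics/top0.png')[110:220,150:300];cv2.imwrite('pics/c1.png',cv2.resize(s0,None,fx=5,fy=5,interpolation=cv2.INTER_CUBIC))
# top heights print
for v in range(170,206,2): print(v,[ (int(1000*w[v,u,2])) for u in range(168,280,4)])
print([w[v,220].round(3).tolist() for v in(176,186,190,194)])
E
```

```text
top [ 0.53634889 -0.10341768  0.18543702] [0.8120496  0.26063382 0.20599285] 3624
((0.6723958253860474, 0.07810182124376297), (0.2757795751094818, 0.3608928322792053), 0.9953874349594116) [[0.531000018119812, 0.25600001215934753], [0.5379999876022339, -0.10499999672174454], [0.8130000233650208, -0.10000000149011612], [0.8069999814033508, 0.26100000739097595]]
0.206 [ 0.535 -0.103  0.206] [0.807 0.257 0.226]
0.22 [ 0.545 -0.046  0.22 ] [0.736 0.107 0.226]
-0.08 0.58 0.812 | -0.05 0.579 0.812 | -0.02 0.536 0.81 | 0.01 0.56 0.808 | 0.04 0.576 0.811 | 0.07 0.571 0.808 | 0.1 0.566 0.807 | 0.13 0.575 0.807 | 0.16 0.574 0.805 | 0.19 0.572 0.806 | 0.22 0.572 0.804 | 0.25 0.571 0.798 | 
side [ 0.53744149 -0.10935105  0.1850357 ] [0.8163778  0.26446846 0.20599706] 3125
((0.6737956404685974, 0.07620732486248016), (0.27779877185821533, 0.3705747425556183), 1.5524026155471802) [[0.5299999713897705, 0.257999986410141], [0.5400000214576721, -0.11299999803304672], [0.8180000185966492, -0.10499999672174454], [0.8080000281333923, 0.26499998569488525]]
0.206 [ 0.535 -0.071  0.206] [0.797 0.247 0.222]
0
[... 1729 characters left out ...]
, 162, 205, 171, 179, 151, 171, 163, 149, 146, 149, 209, 150, 149, 145, 147, 173, 0]
192 [2, 171, 110, 110, 106, 114, 109, 103, 105, 109, 145, 135, 101, 139, 137, 121, 165, 169, 184, 188, 210, 213, 111, 108, 110, 109, 155, -4]
194 [-5, 0, -2, 64, 68, 74, 67, 71, 74, 60, 145, 166, 172, 166, 170, 165, 171, 174, 174, 65, 208, 208, 52, 65, 62, 58, 0, -1]
196 [-5, 1, 48, 25, 26, 35, 24, 32, 25, 25, 180, 169, 24, 30, 44, 47, 20, 20, 24, 20, 203, 214, 15, 21, 19, 18, -4, -2]
198 [1, 2, -1, -5, 4, 9, -1, 1, 7, 14, 147, 146, 5, 5, 11, 6, 4, 1, 11, -5, 207, 215, 0, 2, -1, 9, -5, -5]Traceback (most recent call last):
  File "<stdin>", line 20, in <module>
ValueError: cannot convert float NaN to integer
```

View pics/c1.png

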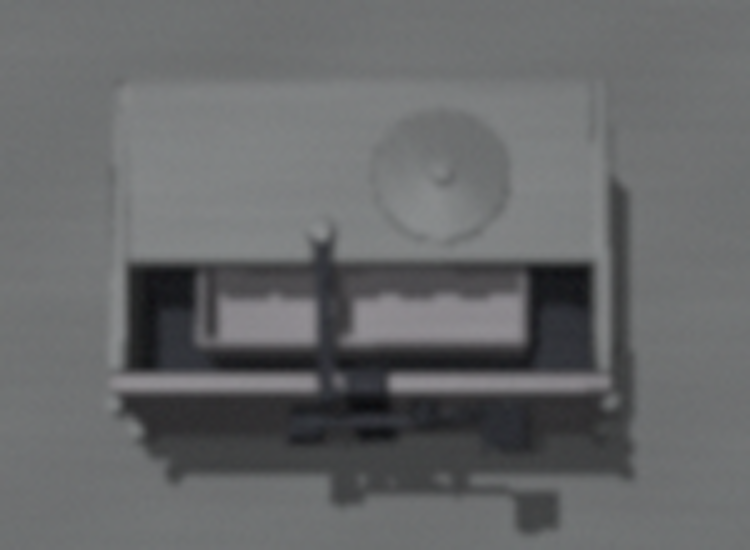

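The crop shows the hook pivot at about (320,232), the hook crossing the slot to its end near (330,400), the latch pad at (505,430), and the leaf's top edge along row 383. My cabinet estimate is an origin of (0.577, 0.0755) and a yaw of 0.018. I'll go to the pad now.

Call:
play_rows(
  rows=[
    [0, 0, 0.034, 0, 0, -0.5, 0],
    [0, 0, 0.034, 0, 0, -0.5, 0],
    [0, 0, 0.034, 0, 0, -0.5, 0],
    [0, 0, 0, 0, 0, 0, 0],
    [0, 0, 0, 0, 0, 0, 0],
  ],
  force=20,
)

```text
clock: 0.52
eef_pos: [0.2167, -0.6129, 0.2613]
tcp_rot: [3.141, 0.035, 0.0]
wrist_force: [-0.8, 0.2, 0.5]
gripper_width: 0.0256
gripper_force: 0.0
```

Call:
play_rows(
  rows=[
    [0, 0, 0, 0.57, -0.96, 0, 0],
    [0, 0, 0, 0.57, -0.96, 0, 0],
    [0, 0, 0, 0.57, -0.96, 0, 0],
    [0, 0, 0, 0.57, -0.96, 0, 0],
    [0, 0, 0, 0.57, -0.96, 0, 0],
  ],
)

```text
clock: 0.93
eef_pos: [0.2718, -0.514, 0.2598]
tcp_rot: [-3.139, -0.035, 0.002]
wrist_force: [0.7, -0.2, -0.4]
gripper_width: -0.0001
gripper_force: 0.0
```

Call:
play_rows(
  rows=[
    [0, 0, 0, 0.57, -0.96, 0, 0],
    [0, 0, 0, 0.57, -0.96, 0, 0],
    [0, 0, 0, 0.57, -0.96, 0, 0],
    [0, 0, 0, 0.57, -0.96, 0, 0],
    [0, 0, 0, 0.57, -0.96, 0, 0],
  ],
)

```text
clock: 1.35
eef_pos: [0.3268, -0.417, 0.26]
tcp_rot: [-3.14, -0.035, 0.002]
wrist_force: [0.3, -0.4, 0.6]
gripper_width: -0.0002
gripper_force: 0.0
```

Call:
play_rows(
  rows=[
    [0, 0, 0, 0.57, -0.96, 0, 0],
    [0, 0, 0, 0.57, -0.96, 0, 0],
    [0, 0, 0, 0.57, -0.96, 0, 0],
    [0, 0, 0, 0.57, -0.96, 0, 0],
    [0, 0, 0, 0.57, -0.96, 0, 0],
  ],
)

```text
clock: 1.77
eef_pos: [0.3817, -0.3201, 0.2601]
tcp_rot: [-3.14, -0.035, 0.003]
wrist_force: [-1.0, -0.1, -0.7]
gripper_width: -0.0001
gripper_force: 0.0
```

Call:
play_rows(
  rows=[
    [0, 0, 0, 0.57, -0.96, 0, 0],
    [0, 0, 0, 0.57, -0.96, 0, 0],
    [0, 0, 0, 0.57, -0.96, 0, 0],
    [0, 0, 0, 0.57, -0.96, 0, 0],
    [0, 0, 0, 0.57, -0.96, 0, 0],
  ],
)

```text
clock: 2.18
eef_pos: [0.4368, -0.2231, 0.2601]
tcp_rot: [-3.141, -0.035, 0.003]
wrist_force: [0.8, 0.7, 0.1]
gripper_width: -0.0
gripper_force: 0.0
```

Call:
play_rows(
  rows=[
    [0, 0, 0, 0.57, -0.96, 0, 0],
    [0, 0, 0, 0.57, -0.96, 0, 0],
    [0, 0, 0, 0.57, -0.96, 0, 0],
    [0, 0, 0, 0.57, -0.96, 0, 0],
    [0, 0, 0, 0, 0, 0, 0],
  ],
)

```text
clock: 2.6
eef_pos: [0.483, -0.1408, 0.2604]
tcp_rot: [-3.138, -0.048, -0.0]
wrist_force: [0.1, 1.5, 0.7]
gripper_width: -0.0
gripper_force: 0.0
```

```bash
python3 - <<'E'
from h import *
for n in('top0','side0'):
    w=np.load(n+'.npy')
    m=(w[...,2]>.198)&(w[...,2]<.225)&(w[...,0]>.5)&(w[...,0]<.566)&(w[...,1]<.0)&(w[...,1]>-.08)
    P=w[m];print(n,len(P),P.mean(0),P.min(0),P.max(0))
E
```

```text
top0 88 [ 0.5497589  -0.0304113   0.21048834] [ 0.53505824 -0.04668683  0.19915786] [ 0.56569828 -0.01399586  0.22103421]
side0 64 [ 0.54911648 -0.03278487  0.2110022 ] [ 0.53542853 -0.04984117  0.20206441] [ 0.56576665 -0.01314598  0.21792445]
```

Call:
play_rows(
  rows=[
    [0, 0, 0, 0.6, -0.96, 0, 0],
    [0, 0, 0, 0.6, -0.96, 0, 0],
    [0, 0, 0, 0.6, -0.96, 0, 0],
    [0, 0, 0, 0.6, -0.96, 0, 0],
    [0, 0, 0, 0.6, -0.96, 0, 0],
  ],
)

```text
clock: 3.02
eef_pos: [0.5389, -0.0496, 0.2602]
tcp_rot: [3.141, 0.033, -0.003]
wrist_force: [-0.1, -0.3, 0.7]
gripper_width: -0.0001
gripper_force: 0.0
```

Call:
play_rows(
  rows=[
    [0, 0, 0, 0.36, -0.5, 0, 0],
    [0, 0, 0, 0, 0, 0.9, 0],
    [0, 0, 0, 0, 0, 0.9, 0],
    [0, 0, 0, 0, 0, 0.4, 0],
    [0, 0, 0, 0, 0, 0, 0],
  ],
)

```text
clock: 3.43
eef_pos: [0.544, -0.0407, 0.2143]
tcp_rot: [3.141, 0.03, -0.01]
wrist_force: [-0.7, 0.3, -0.6]
gripper_width: -0.0001
gripper_force: 0.0
```

Call:
play_rows(
  rows=[
    [0, 0, 0, 0, 0.05, 0.4, 0],
    [0, 0, 0, 0, 0.05, 0.4, 0],
    [0, 0, 0, 0, 0.05, 0.4, 0],
    [0, 0, 0, 0, 0.05, 0.4, 0],
    [0, 0, 0, 0, 0, 0.2, 0],
  ],
)

```text
clock: 3.85
eef_pos: [0.5461, -0.0444, 0.1802]
tcp_rot: [3.141, 0.029, -0.001]
wrist_force: [-0.1, -0.9, 0.3]
gripper_width: -0.0003
gripper_force: 0.5
```

Call:
play_rows(
  rows=[
    [0, 0, 0, 0, 0, 0.4, 0],
    [0, 0, 0, 0, 0, 0.15, 0],
    [0, 0, 0, 0, 0, 0, 0],
  ],
)

```text
clock: 4.1
eef_pos: [0.5463, -0.0438, 0.1702]
tcp_rot: [3.141, 0.03, -0.001]
wrist_force: [-1.0, -1.6, 1.1]
gripper_width: -0.0002
gripper_force: 0.8
```

```bash
python3 - <<'E'
from h import *
s=snap('side','side1');im=cv2.imread('pics/side1.png')[110:250,180:350];cv2.imwrite('pics/c2.png',cv2.resize(im,None,fx=4,fy=4,interpolation=cv2.INTER_CUBIC))
print(sense()['eef_pos'],sense()['wrist_force'])
E
```

```text
[ 0.54625978 -0.04382456  0.17018463] [-1.52933783 -2.34136979  2.06413553]
```

View pics/c2.png

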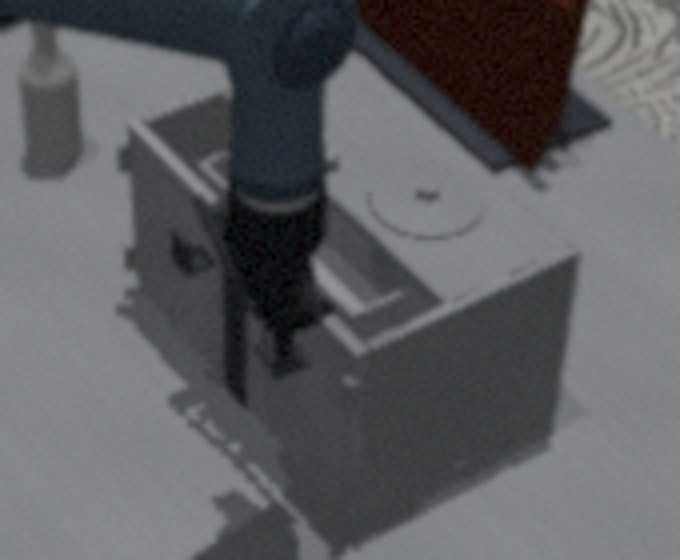

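The picture shows the pad pressed down near (285,360) with the fingertips on it. The keeper is at (185,250). Next I'll rise and dip into the slot behind the right leaf.

Call:
play_rows(
  rows=[
    [0, 0, 0, 0, 0, -1, 0],
    [0, 0, 0, 0, 0, -1, 0],
    [0, 0, 0, 0, 0, -1, 0],
    [0, 0, 0, 0, 0, -0.5, 0],
    [0, 0, 0, 0.9, -0.6, 0, 0],
  ],
)

```text
clock: 4.57
eef_pos: [0.5639, -0.0341, 0.2429]
tcp_rot: [3.138, 0.023, 0.004]
wrist_force: [0.4, -0.7, 0.6]
gripper_width: 0.0
gripper_force: 0.0
```

Call:
play_rows(
  rows=[
    [0, 0, 0, 1, -0.7, 0, 0],
    [0, 0, 0, 1, -0.7, 0, 0],
    [0, 0, 0, 0, 0, 0, 0],
    [0, 0, 0, 0, 0, 0, 0],
  ],
)

```text
clock: 4.9
eef_pos: [0.6038, -0.0002, 0.2395]
tcp_rot: [-3.14, -0.036, 0.002]
wrist_force: [-1.2, -0.1, 0.0]
gripper_width: -0.0002
gripper_force: 0.0
```

```bash
python3 - <<'E'
from h import *
w=cloud(snap('side'))
for n,lo,hi in(('pad',.15,.185),('leaf',.185,.225)):
    m=(w[...,2]>lo)&(w[...,2]<hi)&(w[...,0]>.5)&(w[...,0]<.566)&(w[...,1]<.0)&(w[...,1]>-.08);P=w[m];print(n,len(P),P.mean(0))
print(sense()['eef_pos'])
E
```

```text
pad 99 [ 0.55139518 -0.04214651  0.1665852 ]
leaf 0 [nan nan nan]
[ 0.60317017 -0.00173656  0.23937106]<stdin>:4: RuntimeWarning: Mean of empty slice.
  ret = um.true_divide(
```

Call:
play_rows(
  rows=[
    [0, 0, 0, 0.1, 0, 0.9, 0],
    [0, 0, 0, 0, 0, 0.9, 0],
    [0, 0, 0, 0, 0, 0.9, 0],
    [0, 0, 0, 0, 0, 0.1, 0],
    [0, 0, 0, 0, 0, 0, 0],
  ],
)

```text
clock: 5.37
eef_pos: [0.6037, -0.0036, 0.1827]
tcp_rot: [3.141, 0.028, -0.007]
wrist_force: [-0.3, -0.2, 0.4]
gripper_width: -0.0001
gripper_force: 0.0
```

Call:
play_rows(
  rows=[
    [0, 0, 0, -0.4, 0, 0, 0],
    [0, 0, 0, -0.4, 0, 0, 0],
    [0, 0, 0, -0.4, 0, 0, 0],
    [0, 0, 0, -0.45, 0, 0, 0],
  ],
)

```text
clock: 5.7
eef_pos: [0.5727, -0.0033, 0.1857]
tcp_rot: [3.141, 0.03, 0.004]
wrist_force: [2.3, -0.4, 0.4]
gripper_width: -0.0001
gripper_force: 0.5
```

```bash
python3 - <<'E'
from h import *
s=snap('top','top1');w=cloud(s)
for v in range(182,206,3): print(v,[ (int(np.nan_to_num(1000*w[v,u,2]))) for u in range(200,280,4)])
e=sense();print(e['eef_pos'],e['wrist_force'])
E
```

```text
182 [107, 106, 117, 101, 213, 102, 110, 284, 562, 569, 575, 586, 587, 575, 567, 275, 116, 120, 9, 8]
185 [203, 198, 207, 196, 211, 199, 113, 286, 561, 573, 581, 586, 587, 585, 574, 278, 114, 128, 8, 10]
188 [194, 193, 185, 186, 210, 189, 109, 279, 562, 574, 594, 592, 594, 593, 579, 273, 202, 204, 179, -1]
191 [138, 141, 144, 141, 142, 127, 3, 4, -6, 582, 596, 600, 603, 596, 591, 200, 171, 143, 173, 1]
194 [69, 78, 148, 138, 75, 68, 6, -6, 1, 583, 600, 601, 604, 608, 595, 576, 104, 81, -3, 2]
197 [-7, 0, 173, 163, 2, 3, 4, 5, 199, 591, 603, 610, 610, 610, 601, 587, 19, 0, -3, -7]
200 [2, -1, -6, -9, -6, 207, 208, 219, 194, 589, 608, 617, 613, 616, 604, 599, -7, -3, 1, 1]
203 [6, 5, -2, 9, 6, -1, 217, 184, 134, 590, 614, 622, 615, 623, 616, 602, -4, -5, 3, 7]
[ 0.57027484 -0.00332609  0.18517061] [-1.74682878 -1.04546417 -0.33285117]
```

Call:
play_rows(
  rows=[
    [0, 0, 0, -0.5, 0.08, 0.1, 0],
    [0, 0, 0, -0.5, 0.1, 0, 0],
    [0, 0, 0, -0.5, 0.12, 0, 0],
    [0, 0, 0, -0.45, 0.24, 0, 0],
    [0, 0, 0, -0.45, 0.26, 0, 0],
  ],
)

```text
clock: 6.17
eef_pos: [0.5241, -0.0201, 0.1825]
tcp_rot: [-3.141, -0.031, -0.001]
wrist_force: [1.8, 0.8, 0.1]
gripper_width: -0.0001
gripper_force: 0.5
```

Call:
play_rows(
  rows=[
    [0, 0, 0, -0.45, 0.28, 0, 0],
    [0, 0, 0, -0.35, 0.36, 0, 0],
    [0, 0, 0, -0.35, 0.38, 0, 0],
    [0, 0, 0, -0.35, 0.4, 0, 0],
    [0, 0, 0, -0.24, 0.45, 0, 0],
  ],
)

```text
clock: 6.58
eef_pos: [0.4899, -0.0587, 0.1822]
tcp_rot: [-3.141, -0.03, 0.001]
wrist_force: [0.9, 0.3, 0.4]
gripper_width: -0.0001
gripper_force: 0.5
```

Call:
play_rows(
  rows=[
    [0, 0, 0, -0.23, 0.47, 0, 0],
    [0, 0, 0, -0.22, 0.48, 0, 0],
    [0, 0, 0, -0.08, 0.3, 0, 0],
    [0, 0, 0, -0.08, 0.3, 0, 0],
    [0, 0, 0, 0, 0, 0, 0],
  ],
)

```text
clock: 7.0
eef_pos: [0.4788, -0.0912, 0.1821]
tcp_rot: [3.141, 0.026, -0.001]
wrist_force: [-0.1, 0.2, 0.2]
gripper_width: -0.0002
gripper_force: 0.0
```

```bash
python3 - <<'E'
from h import *
s=snap('top','top2');w=cloud(s)
im=cv2.imread('pics/top2.png')[110:270,130:330];cv2.imwrite('pics/c3.png',cv2.resize(im,None,fx=3.5,fy=3.5,interpolation=cv2.INTER_CUBIC))
e=sense();print(e['eef_pos'],e['wrist_force'],e['tcp_rot'])
E
```

```text
[ 0.4790112  -0.09028704  0.18209285] [-0.1175485   0.20586638  0.40433254] [ 3.14125813e+00  2.77526082e-02 -1.16786985e-03]
```

View pics/c3.png

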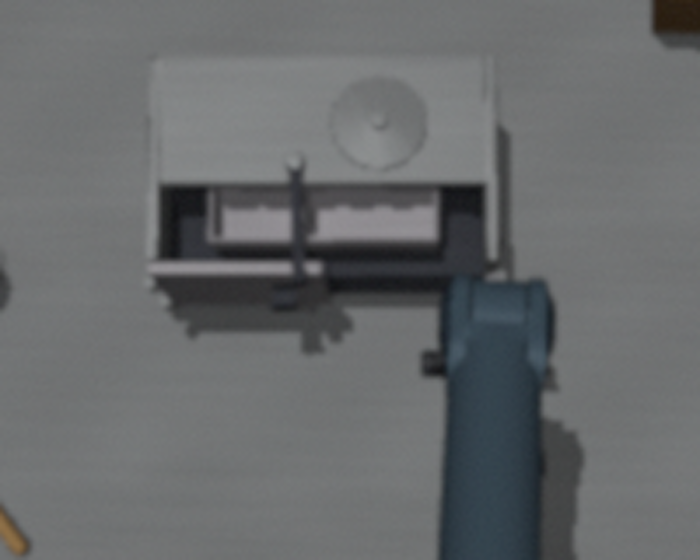

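The picture shows the right leaf swung out of the front, now hidden under the arm. The slot is clear on the right, and the hook is still straight at columns 290–300. I'll withdraw and go to the left of the hook.

Call:
play_rows(
  rows=[
    [0, 0, 0, 0, -1, 0, 0],
    [0, 0, 0, 0, 0, -1, 0],
    [0, 0, 0, 0, 0, -1, 0],
    [0, 0, 0, 0, 0, -1, 0],
    [0, 0, 0, 0.68, -0.92, 0, 0],
  ],
)

```text
clock: 7.47
eef_pos: [0.4934, -0.0546, 0.2462]
tcp_rot: [3.137, 0.021, 0.008]
wrist_force: [0.1, -0.5, 0.1]
gripper_width: 0.0003
gripper_force: 0.0
```

Call:
play_rows(
  rows=[
    [0, 0, 0, 0.68, -0.92, 0, 0],
    [0, 0, 0, 0.68, -0.92, 0, 0],
    [0, 0, 0, 0.68, -0.92, 0, 0],
    [0, 0, 0, 0.68, -0.92, 0, 0],
    [0, 0, 0, 0.68, -0.92, 0, 0],
  ],
)

```text
clock: 7.88
eef_pos: [0.5589, 0.0442, 0.2422]
tcp_rot: [-3.141, -0.032, 0.001]
wrist_force: [-0.5, -0.4, 0.2]
gripper_width: -0.0
gripper_force: 0.0
```

Call:
play_rows(
  rows=[
    [0, 0, 0, 0.68, -0.92, 0, 0],
    [0, 0, 0, 0.68, -0.92, 0, 0],
    [0, 0, 0, 0.68, -0.92, 0, 0],
    [0, 0, 0, 0.68, -0.92, 0, 0],
    [0, 0, 0, 0, 0, 0, 0],
  ],
)

```text
clock: 8.3
eef_pos: [0.6125, 0.1241, 0.2421]
tcp_rot: [-3.136, -0.042, -0.002]
wrist_force: [0.4, 1.8, 0.3]
gripper_width: 0.0002
gripper_force: 0.0
```

```bash
python3 - <<'E'
from h import *
s=snap('top','top3');w=cloud(s)
m=(w[...,2]>.185)&(w[...,2]<.225)&(w[...,0]>.36)&(w[...,0]<.56)&(w[...,1]<-.04)&(w[...,1]>-.2)
P=w[m];print(len(P));
for x in np.arange(.37,.57,.02):
    q=P[abs(P[:,0]-x)<.008]
    if len(q):print(x.round(2),len(q),q[:,1].min().round(3),q[:,1].mean().round(3),q[:,1].max().round(3))
im=cv2.imread('pics/top3.png')[110:270,130:330];cv2.imwrite('pics/c4.png',cv2.resize(im,None,fx=3.5,fy=3.5,interpolation=cv2.INTER_CUBIC))
e=sense();print(e['eef_pos'],e['wrist_force'],e['tcp_rot'])
E
```

```text
221
0.37 2 -0.154 -0.152 -0.15
0.39 20 -0.154 -0.14 -0.123
0.41 35 -0.152 -0.133 -0.119
0.43 24 -0.149 -0.13 -0.116
0.45 16 -0.124 -0.119 -0.112
0.47 15 -0.123 -0.116 -0.112
0.49 17 -0.119 -0.114 -0.108
0.51 18 -0.115 -0.11 -0.104
0.53 16 -0.111 -0.107 -0.101
0.55 16 -0.111 -0.105 -0.1
[0.61152072 0.12147654 0.24195278] [0.15880267 0.00926958 0.21436876] [-3.13874161e+00 -3.91357211e-02  9.28875487e-04]
```

View pics/c4.png

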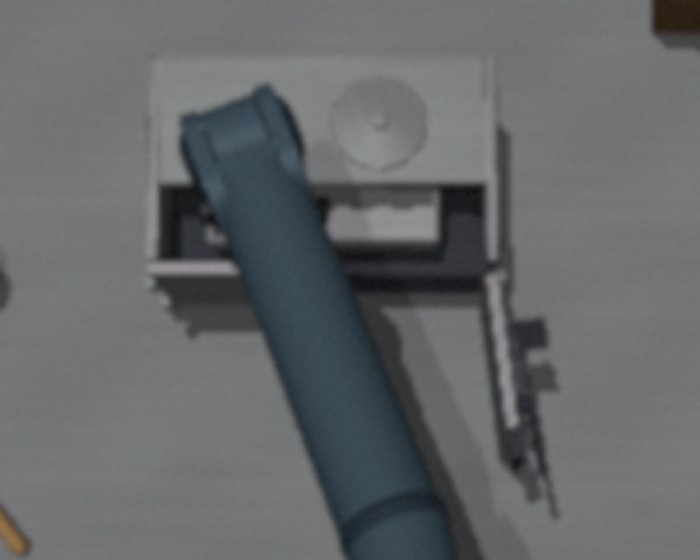

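The picture shows the right leaf open about square, slightly past it and at its stop, running from (495,275) to (515,430). The gripper is above the slot near (215,215), left of the hook. I'll adjust, dip and push the hook right.

Call:
play_rows(
  rows=[
    [0, 0, 0, 0.8, -0.85, 0, 0],
    [0, 0, 0, 0, -0.1, 0, 0],
    [0, 0, 0, 0, 0, 0, 0],
  ],
)

```text
clock: 8.6
eef_pos: [0.6264, 0.1374, 0.242]
tcp_rot: [-3.141, -0.033, 0.002]
wrist_force: [0.9, 0.4, -0.2]
gripper_width: 0.0
gripper_force: 0.0
```

Call:
play_rows(
  rows=[
    [0, 0, 0, 0, 0, 0.95, 0],
    [0, 0, 0, 0, 0, 0.95, 0],
    [0, 0, 0, 0, 0, 0.9, 0],
    [0, 0, 0, 0, 0, 0, 0],
    [0, 0, 0, 0, 0, 0, 0],
  ],
)

```text
clock: 9.02
eef_pos: [0.6256, 0.1348, 0.1852]
tcp_rot: [3.14, 0.028, -0.005]
wrist_force: [0.6, -0.3, -0.1]
gripper_width: -0.0001
gripper_force: 0.0
```

Call:
play_rows(
  rows=[
    [0, 0, 0, 0, 0.5, 0, 0],
    [0, 0, 0, 0, 0.5, 0, 0],
    [0, 0, 0, 0, 0.5, 0, 0],
    [0, 0, 0, 0, 0.5, 0, 0],
    [0, 0, 0, 0, 0.5, 0, 0],
  ],
)

```text
clock: 9.43
eef_pos: [0.6286, 0.0854, 0.1873]
tcp_rot: [-3.141, -0.029, -0.003]
wrist_force: [0.4, 0.6, -0.4]
gripper_width: -0.0
gripper_force: 0.6
```

Call:
play_rows(
  rows=[
    [0, 0, 0, 0, 0.3, 0, 0],
    [0, 0, 0, 0, 0, 0, 0],
    [0, 0, 0, 0, -0.5, 0, 0],
    [0, 0, 0, 0, -1, 0, 0],
    [0, 0, 0, 0, -1, 0, 0],
  ],
)

```text
clock: 9.85
eef_pos: [0.6271, 0.1308, 0.1861]
tcp_rot: [3.141, 0.027, -0.001]
wrist_force: [0.2, 1.1, 0.2]
gripper_width: 0.0003
gripper_force: 0.0
```

```bash
python3 - <<'E'
from h import *
s=snap('side','side4');w=cloud(s)
im=cv2.imread('pics/side4.png')[110:250,180:350];cv2.imwrite('pics/c5.png',cv2.resize(im,None,fx=4,fy=4,interpolation=cv2.INTER_CUBIC))
e=sense();print(e['eef_pos'],e['wrist_force'],e['tcp_rot'])
E
```

```text
[0.62578687 0.13904884 0.18651263] [0.55749531 4.83208914 0.58899307] [-3.13567426e+00 -4.09089866e-02  1.10047619e-04]
```

View pics/c5.png

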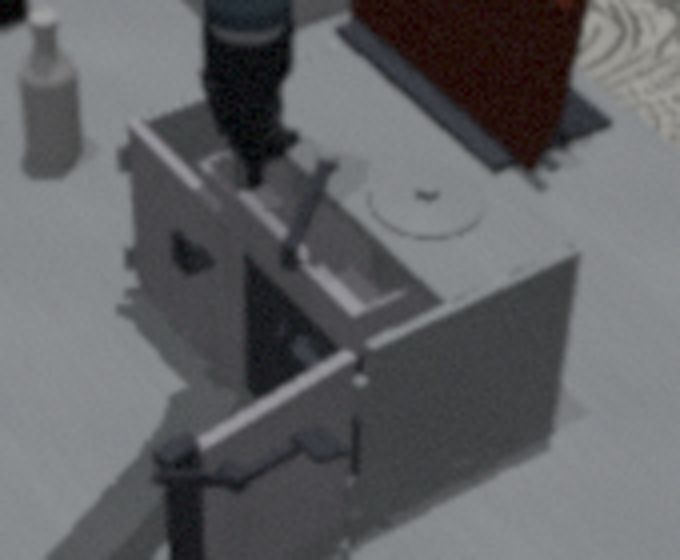

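The picture shows the hook swung right from (325,160) to (290,250), well clear of the left leaf. Next is the left leaf.

Call:
play_rows(
  rows=[
    [0, 0, 0, -0.62, -0.1, 0, 0],
    [0, 0, 0, -0.62, -0.1, 0, 0],
    [0, 0, 0, -0.56, 0.04, 0.05, 0],
    [0, 0, 0, -0.56, 0.04, 0, 0],
    [0, 0, 0, -0.56, 0.04, 0, 0],
  ],
)

```text
clock: 10.32
eef_pos: [0.5684, 0.133, 0.1855]
tcp_rot: [-3.14, -0.034, -0.002]
wrist_force: [0.2, 0.8, -0.7]
gripper_width: -0.0003
gripper_force: 0.4
```

Call:
play_rows(
  rows=[
    [0, 0, 0, -0.55, -0.1, 0, 0],
    [0, 0, 0, -0.55, -0.13, 0, 0],
    [0, 0, 0, -0.55, -0.16, 0, 0],
    [0, 0, 0, -0.48, -0.26, 0, 0],
    [0, 0, 0, -0.48, -0.3, 0, 0],
  ],
)

```text
clock: 10.73
eef_pos: [0.5154, 0.1495, 0.1854]
tcp_rot: [3.141, 0.03, 0.001]
wrist_force: [1.6, -0.2, -0.2]
gripper_width: -0.0
gripper_force: 0.5
```

Call:
play_rows(
  rows=[
    [0, 0, 0, -0.4, -0.5, 0, 0],
    [0, 0, 0, -0.4, -0.5, 0, 0],
    [0, 0, 0, -0.4, -0.5, 0, 0],
    [0, 0, 0, -0.4, -0.5, 0, 0],
    [0, 0, 0, -0.25, -0.45, 0, 0],
  ],
)

```text
clock: 11.15
eef_pos: [0.4769, 0.1994, 0.1853]
tcp_rot: [-3.141, -0.033, 0.0]
wrist_force: [1.2, -0.6, -0.3]
gripper_width: -0.0
gripper_force: 0.4
```

Call:
play_rows(
  rows=[
    [0, 0, 0, -0.25, -0.4, 0, 0],
    [0, 0, 0, -0.25, -0.4, 0, 0],
    [0, 0, 0, -0.05, -0.25, 0, 0],
    [0, 0, 0, -0.05, -0.2, 0, 0],
    [0, 0, 0, 0, 0, 0, 0],
  ],
)

```text
clock: 11.57
eef_pos: [0.4653, 0.2235, 0.1853]
tcp_rot: [-3.141, -0.033, 0.0]
wrist_force: [-0.7, -0.8, 0.9]
gripper_width: -0.0001
gripper_force: 0.0
```

```bash
python3 - <<'E'
from h import *
w=cloud(snap('side','side5'))
m=(w[...,2]>.18)&(w[...,2]<.206)&(w[...,0]>.36)&(w[...,0]<.56)&(w[...,1]>.15)&(w[...,1]<.36)
P=w[m];print(len(P))
for x in np.arange(.37,.58,.02):
    q=P[abs(P[:,0]-x)<.008]
    if len(q):print(x.round(2),len(q),q[:,1].min().round(3),q[:,1].mean().round(3),q[:,1].max().round(3))
e=sense();print(e['eef_pos'],e['wrist_force'],e['tcp_rot'])
E
```

```text
250
0.39 15 0.231 0.238 0.249
0.41 26 0.23 0.238 0.247
0.43 28 0.232 0.241 0.253
0.45 37 0.214 0.235 0.253
0.47 13 0.206 0.214 0.222
0.49 7 0.235 0.24 0.248
0.51 17 0.235 0.24 0.246
0.53 24 0.235 0.242 0.254
0.55 26 0.237 0.244 0.254
[0.46566598 0.22274267 0.18525804] [-0.1187339  -0.27691884  0.05317172] [-3.14099116e+00 -3.15381653e-02  2.23583751e-04]
```

Call:
play_rows(
  rows=[
    [0, 0, 0, 0, 0.8, 0, 0],
    [0, 0, 0, 0, 0.4, -0.5, 0],
    [0, 0, 0, 0, 0, -1, 0],
    [0, 0, 0, 0, 0, -1, 0],
    [0, 0, 0, 0, 0, -0.5, 0],
  ],
)

```text
clock: 12.03
eef_pos: [0.4678, 0.198, 0.2476]
tcp_rot: [-3.14, -0.027, -0.005]
wrist_force: [1.0, 0.1, -0.5]
gripper_width: 0.0002
gripper_force: 0.0
```

Call:
play_rows(
  rows=[
    [0, 0, 0, 0.97, 0.37, 0, 0],
    [0, 0, 0, 0.97, 0.37, 0, 0],
    [0, 0, 0, 0.97, 0.37, 0, 0],
    [0, 0, 0, 0.97, 0.37, 0, 0],
    [0, 0, 0, 0.97, 0.37, 0, 0],
  ],
)

```text
clock: 12.45
eef_pos: [0.5649, 0.1622, 0.2449]
tcp_rot: [3.141, 0.029, -0.0]
wrist_force: [-0.4, 0.7, 1.0]
gripper_width: -0.0002
gripper_force: 0.0
```

Call:
play_rows(
  rows=[
    [0, 0, 0, 0.97, 0.37, 0, 0],
    [0, 0, 0, 0.97, 0.37, 0, 0],
    [0, 0, 0, 0.97, 0.37, 0, 0],
    [0, 0, 0, 0.8, 0.3, 0, 0],
    [0, 0, 0, 0, 0, 0, 0],
  ],
)

```text
clock: 12.87
eef_pos: [0.6419, 0.1325, 0.2442]
tcp_rot: [3.14, 0.022, 0.002]
wrist_force: [0.6, -1.3, -0.6]
gripper_width: -0.0
gripper_force: 0.0
```

```bash
python3 - <<'E'
from h import *
e=sense();print(e['eef_pos'],e['tcp_rot'])
w=np.load('top0.npy');m=(w[...,2]>.165)&(w[...,2]<.185)&(w[...,0]>.59)&(w[...,0]<.66)
for y in(.04,.0,.08,.12,.16):
    q=w[m&(abs(w[...,1]-y)<.02)];print(y,len(q),np.median(q[:,0]))
p=np.array(e['eef_pos'])[:2]-[.577,.0755];c,s=np.cos(.018),np.sin(.018);print(c*p[0]+s*p[1],-s*p[0]+c*p[1])
E
```

```text
[0.64191941 0.13251781 0.2441601 ] [3.14031530e+00 2.16223321e-02 1.83516774e-03]
0.04 12 0.6174470813711781
0.0 24 0.6195687305337594
0.08 11 0.6165957834631273
0.12 9 0.6148727686059092
0.16 13 0.6142778991792948
0.06593515607257516 0.05584008563504336
```

Call:
play_rows(
  rows=[
    [0, 0, 0, 0, 0, 0.95, 0],
    [0, 0, 0, 0, 0, 0.95, 0],
    [0, 0, 0, 0, 0, 0.95, 0],
    [0, 0, 0, 0, 0, 0.95, 0],
    [0, 0, 0, 0, 0, 0.6, 0],
  ],
)

```text
clock: 13.28
eef_pos: [0.6365, 0.1361, 0.1546]
tcp_rot: [3.141, 0.031, -0.006]
wrist_force: [0.5, -0.5, -0.7]
gripper_width: -0.0003
gripper_force: 0.0
```

Call:
play_rows(
  rows=[
    [0, 0, 0, -0.25, 0, 0, 0],
    [0, 0, 0, -0.25, 0, 0, 0],
    [0, 0, 0, -0.25, 0, 0, 0],
    [0, 0, 0, -0.3, 0, 0, 0],
    [0, 0, 0, -0.35, 0, 0, 0],
  ],
)

```text
clock: 13.7
eef_pos: [0.6114, 0.1361, 0.159]
tcp_rot: [-3.141, -0.03, -0.006]
wrist_force: [1.7, 0.3, 0.5]
gripper_width: -0.0
gripper_force: 0.9
```

Call:
play_rows(
  rows=[
    [0, 0, 0, -0.4, 0, 0, 0],
    [0, 0, 0, -0.4, 0, 0, 0],
    [0, 0, 0, -0.4, 0, 0, 0],
    [0, 0, 0, -0.4, 0, 0, 0],
    [0, 0, 0, -0.4, 0, 0, 0],
  ],
)

```text
clock: 14.12
eef_pos: [0.57, 0.135, 0.1578]
tcp_rot: [3.141, 0.03, 0.001]
wrist_force: [2.0, -0.7, 1.6]
gripper_width: 0.0
gripper_force: 0.9
```

Call:
play_rows(
  rows=[
    [0, 0, 0, -0.4, 0, 0, 0],
    [0, 0, 0, -0.4, 0, 0, 0],
    [0, 0, 0, -0.4, 0, 0, 0],
    [0, 0, 0, -0.4, 0, 0, 0],
    [0, 0, 0, -0.4, 0, 0, 0],
  ],
)

```text
clock: 14.53
eef_pos: [0.5298, 0.134, 0.1572]
tcp_rot: [3.141, 0.03, -0.0]
wrist_force: [2.1, -0.5, 1.0]
gripper_width: -0.0002
gripper_force: 0.9
```

Call:
play_rows(
  rows=[
    [0, 0, 0, -0.4, 0, 0, 0],
    [0, 0, 0, -0.4, 0, 0, 0],
    [0, 0, 0, -0.4, 0, 0, 0],
    [0, 0, 0, -0.35, 0, 0, 0],
    [0, 0, 0, -0.3, 0, 0, 0],
  ],
)

```text
clock: 14.95
eef_pos: [0.4925, 0.1333, 0.157]
tcp_rot: [3.141, 0.031, -0.001]
wrist_force: [0.8, -1.5, 1.4]
gripper_width: -0.0001
gripper_force: 0.9
```

Call:
play_rows(
  rows=[
    [0, 0, 0, -0.15, 0, 0, 0],
    [0, 0, 0, -0.15, 0, 0, 0],
    [0, 0, 0, 0, 0, 0, 0],
  ],
)

```text
clock: 15.2
eef_pos: [0.4912, 0.1333, 0.1574]
tcp_rot: [-3.139, -0.03, -0.014]
wrist_force: [11.3, 0.2, -7.3]
gripper_width: -0.0005
gripper_force: 5.0
```

The wrist force rose to 11 N with no further travel, so the tray is at its stop. I'll back off, lift, and move aside to check.

Call:
play_rows(
  rows=[
    [0, 0, 0, 0.4, 0, 0, 0],
    [0, 0, 0, 0.4, 0, 0, 0],
    [0, 0, 0, 0, 0, -0.9, 0],
    [0, 0, 0, 0, 0, -1, 0],
    [0, 0, 0, 0, 0, -1, 0],
  ],
)

```text
clock: 15.62
eef_pos: [0.5023, 0.1341, 0.2148]
tcp_rot: [-3.141, -0.031, 0.007]
wrist_force: [1.3, -0.9, -0.9]
gripper_width: 0.0
gripper_force: 0.0
```

Call:
play_rows(
  rows=[
    [0, 0, 0, 0, 0, -1, 0],
    [0, 0, 0, 0, 0, -1, 0],
    [0, 0, 0, 0, 0, -1, 0],
    [0, 0, 0, 0, 0.8, -0.5, 0],
    [0, 0, 0, 0, 1, 0, 0],
  ],
)

```text
clock: 16.03
eef_pos: [0.5053, 0.101, 0.2884]
tcp_rot: [-3.139, -0.039, -0.006]
wrist_force: [0.5, 0.1, 0.1]
gripper_width: -0.0001
gripper_force: 0.0
```

Call:
play_rows(
  rows=[
    [0, 0, 0, 0, 1, 0, 0],
    [0, 0, 0, 0, 1, 0, 0],
    [0, 0, 0, 0, 1, 0, 0],
    [0, 0, 0, 0, 1, 0, 0],
    [0, 0, 0, 0, 1, 0, 0],
  ],
)

```text
clock: 16.45
eef_pos: [0.5055, -0.0025, 0.2847]
tcp_rot: [-3.14, -0.032, 0.004]
wrist_force: [-0.1, 0.3, -0.7]
gripper_width: -0.0
gripper_force: 0.0
```

Call:
play_rows(
  rows=[
    [0, 0, 0, 0, 1, 0, 0],
    [0, 0, 0, 0, 1, 0, 0],
    [0, 0, 0, 0, 1, 0, 0],
    [0, 0, 0, 0, 1, 0, 0],
    [0, 0, 0, 0, 1, 0, 0],
  ],
)

```text
clock: 16.87
eef_pos: [0.5076, -0.1024, 0.2847]
tcp_rot: [-3.14, -0.032, 0.004]
wrist_force: [-1.1, -0.3, 0.4]
gripper_width: -0.0002
gripper_force: 0.0
```

Call:
play_rows(
  rows=[
    [0, 0, 0, 0, 1, 0, 0],
    [0, 0, 0, 0, 1, 0, 0],
    [0, 0, 0, 0, 1, 0, 0],
    [0, 0, 0, 0, 1, 0, 0],
    [0, 0, 0, 0, 0, 0, 0],
  ],
)

```text
clock: 17.28
eef_pos: [0.5084, -0.1873, 0.2844]
tcp_rot: [3.141, 0.019, -0.005]
wrist_force: [-0.5, -0.1, -0.0]
gripper_width: 0.0
gripper_force: 0.0
```

```bash
python3 - <<'E'
from h import *
s=snap('top','top6');w=cloud(s);im=cv2.imread('pics/top6.png')[110:270,90:310];cv2.imwrite('pics/c6.png',cv2.resize(im,None,fx=3.5,fy=3.5,interpolation=cv2.INTER_CUBIC))
m=(w[...,2]>.165)&(w[...,2]<.185)&(w[...,0]>.44)&(w[...,0]<.52)
for y in(.0,.04,.08,.12,.16):
    q=w[m&(abs(w[...,1]-y)<.02)];print(y,len(q),np.median(q[:,0]) if len(q) else 0)
e=sense();print(e['eef_pos'],e['clock'],e['wrist_force'])
E
```

```text
0.0 22 0.480158148589963
0.04 22 0.4804428459234473
0.08 20 0.47771153888518936
0.12 11 0.4754329741399827
0.16 10 0.47493190085097226
[ 0.50880986 -0.1844536   0.28442043] 17.3333 [-0.14007308  0.08092003  0.13361668]
```

View pics/c6.png

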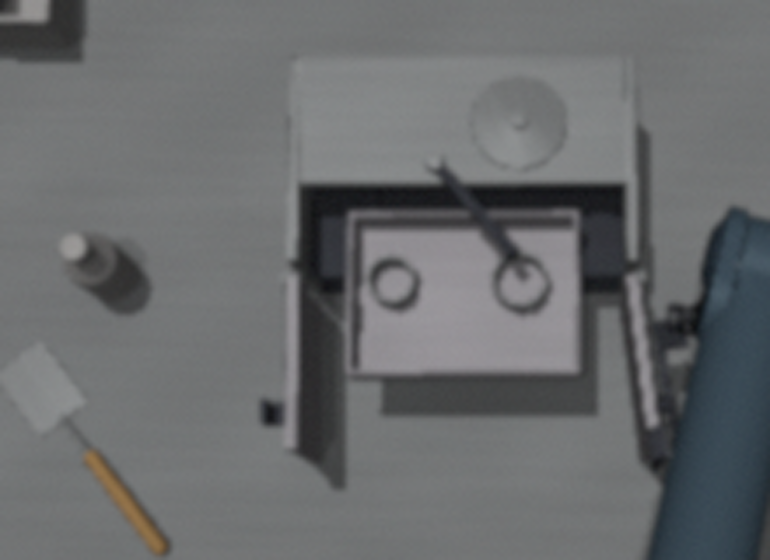

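The picture shows both leaves open, the hook turned right, and the tray out about 139 mm with both rings in it, at (395,285) and (522,285). The lid, bottle and spatula haven't moved, and the gripper is clear of everything.

```bash
python3 -c "
from h import *
print(close_job())"
```

```text
the job is handed in; nothing more can be done
None
```

The job is handed in at about 17 s of the 64 s allowed: the right leaf was opened first (it rests at its stop, about 7° past square), then the hook was pushed aside, the left leaf opened to about square, and the tray drawn out to its stop with both rings in it; the robot is touching nothing, and the lid, bottle and spatula look undisturbed in the last picture (the bowl, jar and beaker were outside that crop).

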